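# Fill the middle tray of the display-module carrier

### The job

Fill the empty middle tray of the carrier: swing the hold-down bar off the stack, lift the top tray off onto the desk, take the middle tray out and stand it on the desk too, and lay every loose display module face up in it, one to a pocket. Then put the middle tray and the top tray back on the stack, fully home between their corner catches, and swing the bar back over the top tray. The modules have thin glass faces: grip them lightly, with 30 N at most, set modules and trays down softly without dropping or forcing them, carry the trays level, do not force the bar, and leave the power brick, stapler and tape alone.

Things in the scene. Friction and masses are not known exactly. Their poses are not given: they have to be found in the camera images.
- carrier: Aluminium tray carrier fixed to the desk, 274 (x) x 180 (y) mm: base plate, 58 mm high end plates, corner posts 90 mm, two guard rails along each long side (y = +-67 mm, top 87 mm). Origin: centre of its underside, x along its length, its +y side faces the robot. Three stacked trays stand centred in it, the lowest 8 mm above the desk, with 8 mm of room at the ends and 14 mm at the rails.
- swing_bar (a joint): Steel hold-down bar that swings level on a post at the carrier's near (+y) side, rad: 0 = shut, its foot over the centre of the top tray's grip plate, 3 mm clear if the trays are fully seated (a tray that is not home blocks it); grows as it swings towards the carrier's -x end, 1.57 = parallel to the carrier, 1.75 = open stop. It stays where left; a push of 1 N on the knob moves it.
- bar_knob (a point): Middle of the black knob on the free end of the swing bar: upright cylinder 20 mm across, 26 mm high, 174 mm above the desk; the bar below it is 16 mm wide, its underside 151 mm and its foot 148 mm above the desk. It moves on a circle of 83 mm about bar_pivot.
- bar_pivot (a point): Point on the upright pivot axis of the swing bar, at the knob's height: 83 mm to the carrier's +y side of its centre. The post is 16 mm thick and, with its nut, 162 mm high.
- tray_bottom: Bottom tray, full, stays put. The trays are alike, black plastic: floor 220 (x) x 78 (y) x 4 mm, side lips 10 mm high, end walls 46 mm high on which the next tray stands (pitch 46 mm). Flared corner catches rise 12 mm above the end walls and centre the next tray with 3.5 mm of play; over them a tray is 242 x 98 mm. Origin: centre of the underside. Either way round fits.
- tray_middle: The empty middle tray, 0.26 kg, shape and origin as tray_bottom. Low ribs on its floor (top 8 mm above the underside) and the end walls bound four pockets side by side along x, each 35 (x) x 72 (y) mm, two on either side of the grip plate.
- tray_top: Top tray, about 0.45 kg, holding three modules fastened in it; shape and origin as tray_bottom. Trays can be stood, long side across, on the flat desk to the left of the carrier and of the stack of letter trays (about x 0.48 to 0.72 m, y 0.12 to 0.38 m).
- tray_middle_grip (a point): Grip point of the middle tray, on the upright grip plate at the tray's centre: 12 mm thick (x), 40 mm wide (y), from the floor up to 45 mm; this point is 30 mm above the tray's underside. Pinch it from above across the tray's x axis; 25 mm are free on either side above the floor, and more where there are no modules.
- tray_top_grip (a point): The same point on the top tray.
- pocket_1 (a point): Pocket of the middle tray: where the centre of a module lying flat in it should be, 17 mm above the tray's underside (a module stands on the 4 mm floor) and -86.5 mm along x from the tray's centre; axes as the tray's.
- pocket_2 (a point): Pocket of the middle tray: where the centre of a module lying flat in it should be, 17 mm above the tray's underside (a module stands on the 4 mm floor) and -49.5 mm along x from the tray's centre; axes as the tray's.
- pocket_3 (a point): Pocket of the middle tray: where the centre of a module lying flat in it should be, 17 mm above the tray's underside (a module stands on the 4 mm floor) and 49.5 mm along x from the tray's centre; axes as the tray's.
- pocket_4 (a point): Pocket of the middle tray: where the centre of a module lying flat in it should be, 17 mm above the tray's underside (a module stands on the 4 mm floor) and 86.5 mm along x from the tray's centre; axes as the tray's.
- module_1_center (a point): Centre of a glass-fronted display module, a grey box 60 (x) x 28 (y) x 26 (z) mm, 0.09 kg, dark glass face up (+z); all alike, lying on the desk; one to three are present. Grip it with 30 N at most (across its 60 mm when laying it in a pocket: the next pocket is 9 mm away); it must not hit the tray with more than 25 N. In a pocket its x lies along the tray's y, either way round.
- module_2_center (a point): Centre of a glass-fronted display module, a grey box 60 (x) x 28 (y) x 26 (z) mm, 0.09 kg, dark glass face up (+z); all alike, lying on the desk; one to three are present. Grip it with 30 N at most (across its 60 mm when laying it in a pocket: the next pocket is 9 mm away); it must not hit the tray with more than 25 N. In a pocket its x lies along the tray's y, either way round.
- module_3_center (a point): Centre of a glass-fronted display module, a grey box 60 (x) x 28 (y) x 26 (z) mm, 0.09 kg, dark glass face up (+z); all alike, lying on the desk; one to three are present. Grip it with 30 N at most (across its 60 mm when laying it in a pocket: the next pocket is 9 mm away); it must not hit the tray with more than 25 N. In a pocket its x lies along the tray's y, either way round.
- power_brick: Black power adapter, 45 x 55 x 28 mm, standing among the modules; leave it alone. Origin: centre of its underside. (Not listed: a fixed stack of full letter trays, 220 mm high, stands between robot and carrier, about x 0.26 to 0.56 m, y -0.24 to 0.10 m: pass above or beside it.)
- stapler: Stapler 135 x 34 x 41 mm behind the carrier; leave it alone.
- tape_roll: Roll of parcel tape, 92 mm across, 48 mm high, behind the carrier; leave it alone.

How it is judged:
On the way, in this order (a step that is already met when the one before it is completed fails the run):
1. the hold-down bar is swung clear of the stack (value of joint swing_bar above 1.3 rad), for 0.2 s.
2. the top tray stands on the desk beside the carrier (horizontal distance between tray_top and carrier above 0.17 m and height (world z) of tray_top below 0.008 m and angle between tray_top's own z axis and vertical below 0.05 rad and contact force between the fingers and tray_top below 0.2 N), for 0.2 s.
3. the middle tray stands on the desk beside the carrier (horizontal distance between tray_middle and carrier above 0.17 m and height (world z) of tray_middle below 0.008 m and angle between tray_middle's own z axis and vertical below 0.05 rad and contact force between the fingers and tray_middle below 0.2 N), for 0.2 s.
4. every module lies in a pocket of the middle tray while it stands on the desk (horizontal distance between tray_middle and carrier above 0.17 m and height (world z) of tray_middle below 0.008 m and angle between tray_middle's own z axis and vertical below 0.05 rad and ((horizontal distance between module_1_center and pocket_1 below 0.017 m and z of module_1_center in the frame of pocket_1 between -0.004 and 0.004 m) or (horizontal distance between module_1_center and pocket_2 below 0.017 m and z of module_1_center in the frame of pocket_2 between -0.004 and 0.004 m) or (horizontal distance between module_1_center and pocket_3 below 0.017 m and z of module_1_center in the frame of pocket_3 between -0.004 and 0.004 m) or (horizontal distance between module_1_center and pocket_4 below 0.017 m and z of module_1_center in the frame of pocket_4 between -0.004 and 0.004 m)) and angle between each of module_1_center, module_2_center, module_3_center's own z axis and vertical below 0.12 rad and ((horizontal distance between module_2_center and pocket_1 below 0.017 m and z of module_2_center in the frame of pocket_1 between -0.004 and 0.004 m) or (horizontal distance between module_2_center and pocket_2 below 0.017 m and z of module_2_center in the frame of pocket_2 between -0.004 and 0.004 m) or (horizontal distance between module_2_center and pocket_3 below 0.017 m and z of module_2_center in the frame of pocket_3 between -0.004 and 0.004 m) or (horizontal distance between module_2_center and pocket_4 below 0.017 m and z of module_2_center in the frame of pocket_4 between -0.004 and 0.004 m)) and ((horizontal distance between module_3_center and pocket_1 below 0.017 m and z of module_3_center in the frame of pocket_1 between -0.004 and 0.004 m) or (horizontal distance between module_3_center and pocket_2 below 0.017 m and z of module_3_center in the frame of pocket_2 between -0.004 and 0.004 m) or (horizontal distance between module_3_center and pocket_3 below 0.017 m and z of module_3_center in the frame of pocket_3 between -0.004 and 0.004 m) or (horizontal distance between module_3_center and pocket_4 below 0.017 m and z of module_3_center in the frame of pocket_4 between -0.004 and 0.004 m)) and contact force between the fingers and module_1 below 0.2 N and contact force between the fingers and module_2 below 0.2 N and contact force between the fingers and module_3 below 0.2 N), for 0.2 s.
5. the middle tray is back on the bottom tray (horizontal distance between tray_bottom and carrier below 0.008 m and z of tray_bottom in the frame of carrier between 0.004 and 0.012 m and angle between each of tray_bottom, tray_middle's own z axis and vertical below 0.05 rad and horizontal distance between tray_middle and tray_bottom below 0.008 m and z of tray_middle in the frame of tray_bottom between 0.042 and 0.05 m and contact force between the fingers and tray_middle below 0.2 N), for 0.2 s.
6. the top tray is back on the middle tray (horizontal distance between tray_bottom and carrier below 0.008 m and z of tray_bottom in the frame of carrier between 0.004 and 0.012 m and angle between each of tray_bottom, tray_middle, tray_top's own z axis and vertical below 0.05 rad and horizontal distance between tray_middle and tray_bottom below 0.008 m and z of tray_middle in the frame of tray_bottom between 0.042 and 0.05 m and horizontal distance between tray_top and tray_middle below 0.008 m and z of tray_top in the frame of tray_middle between 0.042 and 0.05 m and contact force between the fingers and tray_top below 0.2 N), for 0.2 s.
At the end, for the whole second after the job is handed in: Bar back over the stack (under 0.15 rad); trays stacked in the carrier in their first order, each within 8 mm sideways and 4 mm in height of its seat, level; every module flat, face up in a pocket of the middle tray (centre within 17 mm sideways, 4 mm in height of its point); all at rest (value of joint swing_bar below 0.15 rad and horizontal distance between tray_bottom and carrier below 0.008 m and z of tray_bottom in the frame of carrier between 0.004 and 0.012 m and angle between each of tray_bottom, tray_middle, tray_top's own z axis and vertical below 0.05 rad and horizontal distance between tray_middle and tray_bottom below 0.008 m and z of tray_middle in the frame of tray_bottom between 0.042 and 0.05 m and horizontal distance between tray_top and tray_middle below 0.008 m and z of tray_top in the frame of tray_middle between 0.042 and 0.05 m and ((horizontal distance between module_1_center and pocket_1 below 0.017 m and z of module_1_center in the frame of pocket_1 between -0.004 and 0.004 m) or (horizontal distance between module_1_center and pocket_2 below 0.017 m and z of module_1_center in the frame of pocket_2 between -0.004 and 0.004 m) or (horizontal distance between module_1_center and pocket_3 below 0.017 m and z of module_1_center in the frame of pocket_3 between -0.004 and 0.004 m) or (horizontal distance between module_1_center and pocket_4 below 0.017 m and z of module_1_center in the frame of pocket_4 between -0.004 and 0.004 m)) and angle between each of module_1_center, module_2_center, module_3_center's own z axis and vertical below 0.12 rad and ((horizontal distance between module_2_center and pocket_1 below 0.017 m and z of module_2_center in the frame of pocket_1 between -0.004 and 0.004 m) or (horizontal distance between module_2_center and pocket_2 below 0.017 m and z of module_2_center in the frame of pocket_2 between -0.004 and 0.004 m) or (horizontal distance between module_2_center and pocket_3 below 0.017 m and z of module_2_center in the frame of pocket_3 between -0.004 and 0.004 m) or (horizontal distance between module_2_center and pocket_4 below 0.017 m and z of module_2_center in the frame of pocket_4 between -0.004 and 0.004 m)) and ((horizontal distance between module_3_center and pocket_1 below 0.017 m and z of module_3_center in the frame of pocket_1 between -0.004 and 0.004 m) or (horizontal distance between module_3_center and pocket_2 below 0.017 m and z of module_3_center in the frame of pocket_2 between -0.004 and 0.004 m) or (horizontal distance between module_3_center and pocket_3 below 0.017 m and z of module_3_center in the frame of pocket_3 between -0.004 and 0.004 m) or (horizontal distance between module_3_center and pocket_4 below 0.017 m and z of module_3_center in the frame of pocket_4 between -0.004 and 0.004 m)) and linear speed of each of tray_bottom, tray_middle, tray_top below 0.02 m/s); the robot touches nothing.
It fails at once if a module is squeezed by the fingers with more than 80 N in all (both fingers together) (contact force between the fingers and module_1 above 80 N or contact force between the fingers and module_2 above 80 N or contact force between the fingers and module_3 above 80 N).
It fails at once if a module hits or is pressed against the middle tray with more than 25 N (contact force between any of module_1, module_2, module_3 and tray_middle above 25 N).
It fails at once if a tray is dropped on or pressed against another tray with more than 50 N, or tipped by more than 0.35 rad (angle between any of tray_bottom, tray_middle, tray_top's own z axis and vertical above 0.35 rad or contact force between tray_top and tray_middle above 50 N or contact force between tray_middle and tray_bottom above 50 N).
It fails at once if the hold-down bar is forced against a tray with more than 25 N (contact force between swing_bar and tray_bottom above 25 N or contact force between swing_bar and tray_middle above 25 N or contact force between swing_bar and tray_top above 25 N).
It fails at once if the power brick, stapler or tape is moved by more than 30 mm (distance of any of power_brick, stapler, tape_roll from where it was at the start of the episode above 0.03 m).
Of module_1, module_2, module_3 only 1 to 3 are there at a start; the rules pass over those that are not, and their reading is None.
At some moment in a run one of module_1, module_2, module_3 may be knocked a few centimetres aside while the robot is not near it.
It also fails if it takes over 210 s, if anything falls off the work surface, if the arm or the gripper's body presses on something with over 40 N, if the wrist force passes 120 N, or if a joint passes its speed limit or range.

### The arm

A 7-joint arm with a two-finger parallel gripper is mounted at the origin on a cart in front of the work surface, level with it; the furniture and walls round the work are solid. World frame = base frame: x ahead of the robot, y to its left, z up, the work surface at z = 0. Lengths are in m, angles in rad, forces in N, time in s.
With the tool pointing down it reaches from about 0.4 to 0.85 m from the base axis. Payload 10.4 kg.
Tool frame: the origin (TCP) lies between the finger pads; the fingertips stand 11 mm ahead of it and the grasp point (between the pads) lies 8 mm behind it; z points along the fingers, y is the direction in which the jaws open and shut (so a half turn about z gives the same grasp; the last joint's range is limited). The gripper opens to 87 mm and grips with 3 to 60 N. Pads are 19 mm wide; open, the fingers measure 117 mm over their backs; the gripper's body (75 mm by 190 mm) begins 51 mm behind the grasp point.
Start: joints at [-1.283, 0.332, -0.065, 1.46, 0.022, 1.35, -0.088], TCP at [0.191, 0.595, 0.234] pointing down, gripper open.
Joint ranges: [-2.6, 2.6], [-0.5, 2.12], [-1.47, 1.34], [0.16, 2.42], [-1.27, 4.41], [0.06, 2.06], [-2.6, 2.6]. Speed limits (rad/s): [2.22, 2.22, 2.79, 2.79, 3.14, 3.14, 3.14].

### API

Orientations are given as [roll, pitch, yaw] about the fixed x, y, z axes, in that order (R = Rz(yaw) Ry(pitch) Rx(roll)).
In Python, from plant import robot gives the robot as it stands. The module is installed in compiled form; this text tells all that it offers. Calls block until the motion is done:
- robot.move_pose(position, orientation): joint-space move of the TCP to a pose.
- robot.move_l(position, rotation=None, v=0.15, until_force=None): straight line of the TCP; rotation=None keeps the orientation; v is the mean speed in m/s. With until_force (N) it stops when the force on the tool has changed by that much, and returns True; else False.
- robot.set_joints(angles): joint-space move.
- robot.open_gripper() and robot.gripper_close(squeeze=None): open the fingers fully, or close them until they stop; squeeze is the grip in N (None keeps the last).
- robot.wait(seconds).
- robot.ik(position, orientation): joint angles nearest the present ones, or None.
- robot.state(): the state.
- robot.snapshot(name): name is "scene" or "top" or "wrist"; returns a dict with "color" (400x640x3 uint8, red, green, blue), "K" (3x3 intrinsics, pixels), "rvec" (rotation vector, rad) and "tvec" (3), from world to camera coordinates, as OpenCV has them. Camera axes: x right, y down, z forward; pixel columns grow to the right and rows downward; lengths in m; the calibration is good to about 2 mm. A picture is of the moment at which its call begins. There is no depth.
A pose or a line that the arm cannot do raises robot.Unreachable and nothing moves.
- robot.hand_in(): hands the job in, once; it reports no verdict.
Trained networks look in the newest picture that a camera, given by its name, has taken for a name from the list of things; names that differ only in an ending like _2 or _b are one class to them, and where a whole thing is asked for, a point or a joint stands for the part that bears it (a point fixed in the world has none). Each returns a list of dicts, best first, with "confidence" (0 to 1); they miss things now and then, are a little off and sometimes report something else, mostly with a low value. They report only what shows in the picture. A call takes as long as a camera call.
- robot.find_in(camera, name): "box" ([centre column, centre row, width, height] in pixels, round what is visible of it).
- robot.silhouettes(camera, name): "region" (400x640 bool, what is visible of it) and "box" ([centre column, centre row, width, height] in pixels, round what is visible of it).
- robot.place_of(camera, name): "position" ([column, row] in pixels: a listed point, or the origin of a listed thing).
The state is a dict: "time_s": time; "joint_pos": joint angles; "joint_vel": joint speeds; "tau": joint torques, N m; "tool_pos": TCP position; "ee_rot": TCP orientation; "wrist_force": force on the tool from outside, world axes, zero at the start; "torque": the same for the moment, N m; "finger_gap": finger opening in m.
Only numpy, scipy, OpenCV 4.12 (cv2) and the standard library are available. Lean on these libraries where they do the work, as an engineer would, in place of code of your own. Each camera call takes 0.05 s, during which the arm holds its last target. There are 200 camera calls.

## Working session

There is one attempt and no reset: what is moved stays moved. The work goes in short steps, each a Python script; the robot and the scene stay as the last script left them, time stands still between calls to the robot, and variables do not carry over. Pictures are saved under pics/ and viewed, about 12 in all and at most 16, crops included, and the job is handed in when it is done.

```bash
mkdir -p pics; cat > h.py <<'E'
import numpy as np, cv2
from plant import robot
def snap(c,name=None):
    s=robot.snapshot(c)
    if name: cv2.imwrite(f'pics/{name}.png',s['color'][:,:,::-1])
    return s
def ray(s,px):
    R=cv2.Rodrigues(np.array(s['rvec'],float))[0]; t=np.array(s['tvec'],float).ravel()
    d=R.T@np.linalg.inv(np.array(s['K']))@np.array([px[0],px[1],1.]); return -R.T@t,d
def atz(s,px,z):
    c,d=ray(s,px); return c+d*(z-c[2])/d[2]
def proj(s,p):
    return cv2.projectPoints(np.array(p,float).reshape(-1,1,3),np.array(s['rvec'],float),np.array(s['tvec'],float),np.array(s['K'],float),None)[0].reshape(-1,2)
E
python3 - <<'E'
from h import *
st=robot.state();print(st['time_s'],st['tool_pos'],st['ee_rot'],st['finger_gap'],st['wrist_force'])
Z=dict(carrier=0,bar_knob=.174,bar_pivot=.174,tray_top_grip=.130,tray_top=.1,module_1_center=.013,power_brick=0)
ims=[]
for c in ('scene','top'):
    s=snap(c,c+'0'); print(c,'cam',ray(s,(320,200)))
    for n,z in Z.items():
        for r in robot.place_of(c,n)[:4]:
            print(n,round(r['confidence'],2),np.round(r['position'],1),np.round(atz(s,r['position'],z),4))
E
```

```text
0.0 [0.19104354 0.59469485 0.23274024] [-3.14014706e+00  6.33031730e-05  2.83070563e+00] 0.08692598167703706 [-0.55604267  0.0804647   0.22111889]
scene cam (array([ 0.04574238, -0.99236138,  0.96331668]), array([ 0.38477863,  0.72868526, -0.56665981]))
carrier 0.64 [361.  253.4] [ 0.6777 -0.0818  0.    ]
bar_knob 0.63 [365.  210.1] [ 0.6772 -0.0852  0.174 ]
bar_pivot 0.71 [336.8 211.3] [ 0.599  -0.0525  0.174 ]
tray_top_grip 0.64 [364.1 219. ] [ 0.685  -0.0731  0.13  ]
tray_top 0.94 [364.8 228.2] [ 0.6847 -0.0813  0.1   ]
tray_top 0.44 [370.2 243.9] [ 0.6588 -0.1525  0.1   ]
top cam (array([0.49799174, 0.02971906, 1.40089257]), array([ 0.08151813, -0.01064035, -0.99667501]))
carrier 0.57 [354.6 172.8] [ 0.6882 -0.081   0.    ]
bar_knob 0.6 [359.3 166.9] [ 0.679  -0.0787  0.174 ]
bar_pivot 0.84 [351.  200.4] [ 0.5974 -0.0583  0.174 ]
bar_pivot 0.6 [254.4 143.7] [0.7355 0.1761 0.174 ]
bar_pivot 0.44 [252.2 264.6] [0.4433 0.1787 0.174 ]
tray_top_grip 0.83 [355.  168.3] [ 0.682  -0.0718  0.13  ]
tray_top 0.84 [354.9 169. ] [ 0.6845 -0.0739  0.1   ]
module_1_center 0.79 [255.9 267.7] [0.4278 0.1881 0.013 ]
power_brick 0.72 [440.8 169.6] [ 0.6975 -0.3202  0.    ]
power_brick 0.67 [229. 279.] [0.3965 0.2625 0.    ]
```

```bash
python3 -c "
import cv2,numpy as np
a=cv2.imread('pics/scene0.png');b=cv2.imread('pics/top0.png')
cv2.imwrite('pics/both0.png',cv2.resize(np.vstack([a,b]),(480,600)))"
```

```text
(no output)
```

View pics/top0.png

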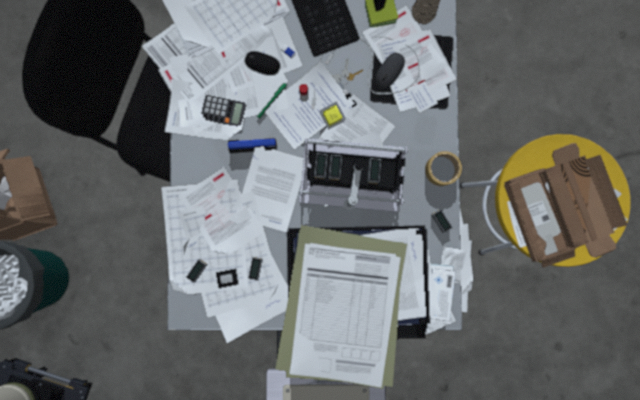

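View pics/scene0.png

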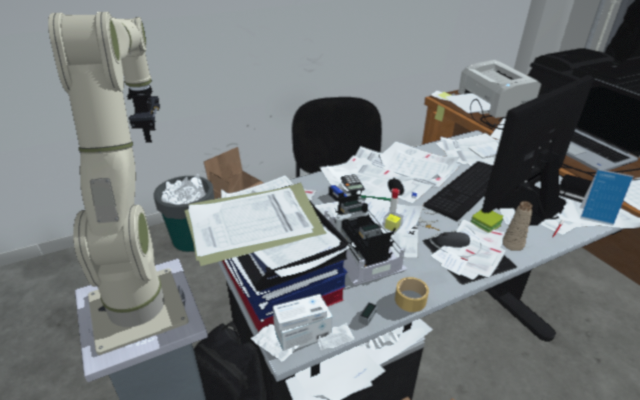

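Top view: the carrier is at about (355,172) with the bar shut. There are three small items on the left at (197,270), (227,278) and (256,268), and a dark item at (442,222). The stapler is the blue item at (252,145) and the tape is at (444,168). Next I'll look from the wrist camera.

```bash
python3 - <<'E'
from h import *
import json
s=snap('top')
for p in [(197,270),(227,278),(256,268),(442,222),(252,145)]: print(p,np.round(atz(s,p,.02),3))
for n in('module_1_center','power_brick','stapler','tape_roll'):
    for r in robot.find_in('top',n): print(n,round(r['confidence'],2),np.round(r['box']))
print(robot.ik([.64,-.08,.42],[np.pi,0,3.07]),robot.ik([.64,-.08,.42],[np.pi,0,-.07]))
def look(p,yaw,name,Z):
    robot.move_pose(p,[np.pi,0,yaw]); s=snap('wrist',name); print(name,robot.state()['time_s'],'cam',np.round(ray(s,(320,200)),3).tolist())
    for n,z in Z.items():
        for r in robot.place_of('wrist',n)[:4]:
            print(n,round(r['confidence'],2),np.round(r['position'],1),np.round(atz(s,r['position'],z),4))
look([.45,.23,.38],2.83,'w_mod',dict(module_1_center=.013,power_brick=0))
look([.62,-.08,.42],3.07,'w_car',dict(carrier=0,bar_knob=.174,bar_pivot=.174,tray_top_grip=.130,tray_top=.1,module_1_center=.013))
a=cv2.imread('pics/w_mod.png');b=cv2.imread('pics/w_car.png')
cv2.imwrite('pics/w1.png',np.hstack([cv2.resize(a,(400,250)),cv2.resize(b,(400,250))]))
E
```

```text
(197, 270) [0.422 0.345 0.02 ]
(227, 278) [0.401 0.265 0.02 ]
(256, 268) [0.427 0.187 0.02 ]
(442, 222) [ 0.551 -0.316  0.02 ]
(252, 145) [0.762 0.201 0.02 ]
module_1_center 0.59 [256. 268.  16.  29.]
module_1_center 0.52 [442. 222.  18.  22.]
power_brick 0.79 [227. 280.  22.  24.]
stapler 0.78 [253. 147.  47.  18.]
stapler 0.55 [444. 169.  36.  36.]
stapler 0.44 [354. 186.  85.  11.]
tape_roll 0.87 [442. 169.  34.  37.]
[-0.47348811  0.44891896  0.86033289  1.06889418 -0.34138133  1.75716385
  1.76841386] [-0.46656904  0.44551129  0.84663016  1.06848057 -0.33461211  1.75609427
 -1.37590634]
w_mod 2.8167 cam [[0.38, 0.254, 0.531], [0.262, -0.082, -0.962]]
module_1_center 0.95 [294.6 150.2] [0.4192 0.1944 0.013 ]
power_brick 0.84 [329.4 127.6] [0.4011 0.2654 0.    ]
power_brick 0.65 [352.8 306.8] [0.7722 0.2031 0.    ]
w_car 4.3 cam [[0.548, -0.073, 0.571], [0.274, -0.017, -0.962]]
carrier 0.63 [467.3  34.3] [0.4224 0.1996 0.    ]
bar_knob 0.73 [321.1 215.5] [ 0.6842 -0.0801  0.174 ]
bar_pivot 0.9 [329.3 159.6] [ 0.6037 -0.0633  0.174 ]
tray_top_grip 0.7 [508.8  19. ] [0.436  0.1925 0.13  ]
tray_top_grip 0.67 [325.4 202.7] [ 0.6783 -0.0726  0.13  ]
tray_top 0.97 [326.4 194.9] [ 0.6736 -0.07    0.1   ]
module_1_center 0.91 [467.7  32.9] [0.4231 0.194  0.013 ]
```

View pics/w_mod.png

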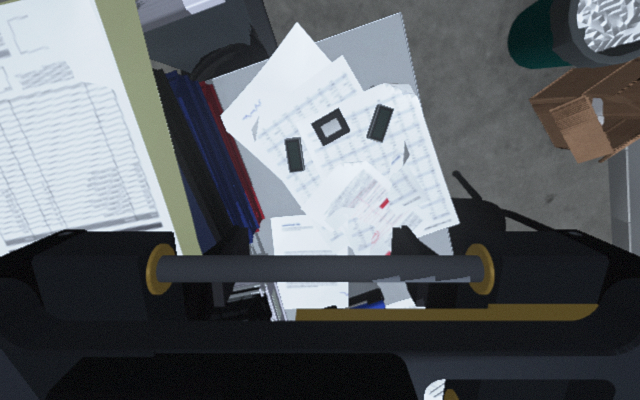

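View pics/w_car.png

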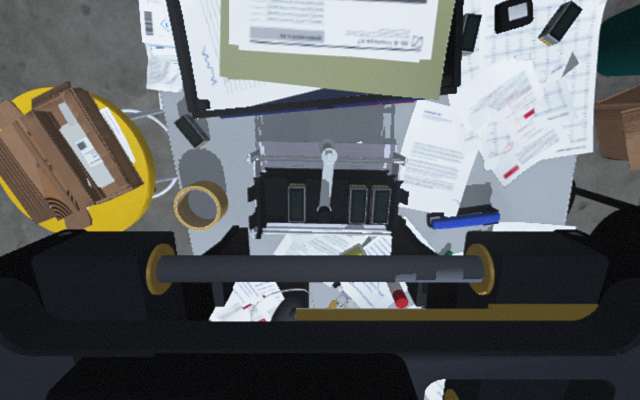

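The third loose module is the item at (190,130) in the carrier view, at about (0.55,-0.316). The brick is the framed box at (0.40,0.265), between the other two modules. I'll open the bar now, then look at the tray from closer.

```bash
cat >> h.py <<'E'
PIV=np.array([.603,-.063]); TH0=-.07
def arc(a0,a1,z=.178,yaw=3.07,n=8,v=.08):
    for a in np.linspace(a0,a1,n):
        p=PIV+.083*np.array([np.cos(TH0-a),np.sin(TH0-a)])
        robot.move_l([*p,z],v=v)
E
python3 - <<'E'
from h import *
robot.gripper_close(3)
a=-.5;p=PIV+.083*np.array([np.cos(TH0-a),np.sin(TH0-a)])
robot.move_pose([*p,.25],[np.pi,0,3.07])
robot.move_l([*p,.178]); arc(-.4,1.38)
print(robot.state()['wrist_force'])
q=robot.state()['tool_pos']; robot.move_l([q[0]+.02,q[1]+.02,.26],v=.2)
robot.open_gripper()
robot.move_pose([.655,-.075,.37],[np.pi,0,3.07]); s=snap('wrist','w_car2'); print(robot.state()['time_s'])
for n,z in dict(carrier=0,bar_knob=.174,bar_pivot=.174,tray_top_grip=.130,tray_top=.1).items():
    for r in robot.place_of('wrist',n)[:2]: print(n,round(r['confidence'],2),np.round(r['position'],1),np.round(atz(s,r['position'],z),4))
r=robot.silhouettes('wrist','tray_top')
if r:
    m=r[0]['region']; im=s['color'].copy(); im[m^cv2.erode(m.astype(np.uint8),np.ones((3,3))).astype(bool)]=[255,0,0]
    print(r[0]['confidence'],r[0]['box']); cv2.imwrite('pics/sil.png',cv2.resize(im[80:300,150:500][:,:,::-1],None,fx=2.2,fy=2.2))
E
```

```text
[ 0.05604271 -0.89297813 -0.07632211]
13.4083
bar_knob 0.55 [254.3 131.3] [ 0.5925 -0.1471  0.174 ]
bar_pivot 0.57 [324.6 135.8] [ 0.6035 -0.0649  0.174 ]
tray_top_grip 0.73 [320.5 189.5] [ 0.6792 -0.0749  0.13  ]
tray_top 0.66 [324.3 186.5] [ 0.6824 -0.0693  0.1   ]
0.62 [325.9, 192.9, 188.5, 70.9]
```

View pics/sil.png

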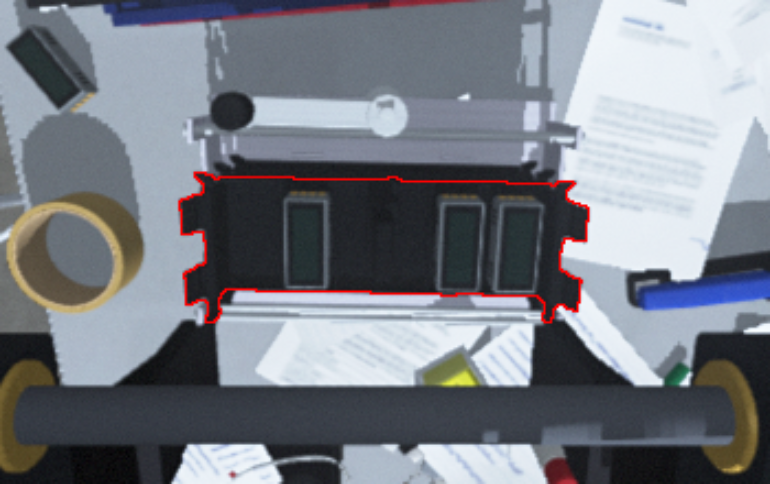

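The bar is open at about 1.63 rad, with the knob at crop (232,110) and the pivot at (385,115). The top tray holds modules at crop columns 307, 461 and 518. I'll fit the tray pose from those.

```bash
python3 - <<'E'
from h import *
s=snap('wrist')
P=[atz(s,(150+u/2.2,80+v/2.2),.130)[:2] for u,v in [(307,243),(461,244),(518,244)]]
o=[-.0495,.0495,.0865]
print(np.round(P,4))
for i in range(3):
  pass
P=np.array(P);o=np.array(o)
A=np.polyfit(o,P,1);print('dir',A[0],'yaw',np.degrees(np.arctan2(A[0][1],A[0][0])),'scale',np.linalg.norm(A[0]),'centre',A[1])
# top edges of tray long sides -> floor lips z=.110: left..right ends
for q in [(222,177),(535,184),(222,290),(535,296)]: print(q,np.round(atz(s,(150+q[0]/2.2,80+q[1]/2.2),.110),4))
c=A[1];yaw=np.arctan2(A[0][1],A[0][0]); ax=np.array([np.cos(yaw),np.sin(yaw)]);ay=np.array([-ax[1],ax[0]])
pts=[[*(c+ax*x+ay*y),z] for x,y,z in [(0,20,.145),(0,-20,.145),(0,0,.145),(-.11*1000,39,.11),(110,39,.11),(-110,-39,.11),(110,-39,.11)] for c in [c] for x,y in [(x/1000,y/1000)]]
print(np.round((proj(s,pts)-[150,80])*2.2).tolist())
im=cv2.imread('pics/w_car2.png')
big=cv2.resize(im[80:230,200:450],None,fx=3.2,fy=3.2,interpolation=cv2.INTER_CUBIC)
big=np.clip(big.astype(float)*2.2,0,255).astype(np.uint8)
for u,v in proj(s,pts): cv2.circle(big,(int((u-200)*3.2),int((v-80)*3.2)),2,(0,0,255),-1)
cv2.imwrite('pics/fit.png',big)
E
```

```text
[[ 0.6765 -0.1186]
 [ 0.6841 -0.0209]
 [ 0.6867  0.0153]]
dir [0.07565417 0.9847018 ] yaw 85.60662327448588 scale 0.9876037582496895 centre [ 0.68024145 -0.0697788 ]
(222, 177) [ 0.6334 -0.1718  0.11  ]
(535, 184) [0.6524 0.0311 0.11  ]
(222, 290) [ 0.71   -0.1822  0.11  ]
(535, 296) [0.7296 0.0309 0.11  ]Traceback (most recent call last):
  File "<stdin>", line 13, in <module>
UnboundLocalError: cannot access local variable 'c' where it is not associated with a value
```

Tray pose: centre (0.682,-0.0705), yaw 85.2°. The lip edges and the pivot agree to a few mm. The three fastened modules sit under the open fingers, so I'll grip the plate high, with the fingertips about 2 mm above the module faces.

```bash
cat >> h.py <<'E'
CAR=np.array([.682,-.0705]); CY=np.radians(85.2)
H=.043   # TCP above tray underside when gripping plate
Wk=np.pi/2   # tool yaw = tray yaw + 90deg
def grab(c,yaw,under,sq=45,up=.30):
    robot.move_pose([*c,under+H+.08],[np.pi,0,yaw+Wk])
    hit=robot.move_l([*c,under+H],v=.06,until_force=6)
    print('down hit',hit,robot.state()['tool_pos'])
    robot.gripper_close(sq); print('gap',robot.state()['finger_gap'],'F',robot.state()['wrist_force'])
    f0=robot.state()['wrist_force'][2]
    robot.move_l([*c,under+H+.012],v=.03); robot.move_l([*c,up],v=.12)
    print('lifted dFz',robot.state()['wrist_force'][2]-f0,'T',robot.state()['torque'],robot.state()['finger_gap'])
def setdown(c,yaw,under,f=3,v=.025):
    robot.move_l([*c,under+H+.02],v=.12); robot.wait(.3)
    hit=robot.move_l([*c,under+H-.004],v=v,until_force=f)
    print('set hit',hit,robot.state()['tool_pos'],robot.state()['wrist_force'])
def release(c,up=.06):
    robot.open_gripper(); p=robot.state()['tool_pos']
    robot.move_l([p[0],p[1],p[2]+up],v=.12)
DT=np.array([.657,.255]); DM=np.array([.537,.255])
E
python3 - <<'E'
from h import *
grab(CAR,CY,.100)
robot.move_l([*DT,.30],[np.pi,0,np.pi],v=.2)
s=snap('scene','lift1')
robot.wait(.3);setdown(DT,np.pi/2,0); release(DT)
robot.move_pose([.6,.245,.37],[np.pi,0,3.07+.07]); s=snap('wrist','w_t1');print(robot.state()['time_s'])
for n,z in dict(tray_top=.0,tray_top_grip=.03).items():
    for r in robot.place_of('wrist',n)[:2]: print(n,round(r['confidence'],2),np.round(atz(s,r['position'],z),4))
robot.move_pose([.66,-.075,.36],[np.pi,0,CY+Wk]); s2=snap('wrist','w_c3')
for n,z in dict(tray_middle=.054,tray_middle_grip=.084,bar_knob=.174).items():
    for r in robot.place_of('wrist',n)[:2]: print(n,round(r['confidence'],2),np.round(r['position'],1),np.round(atz(s2,r['position'],z),4))
b=cv2.imread('pics/w_c3.png');a=cv2.imread('pics/w_t1.png')
f=lambda i:np.clip(i.astype(float)*1.6,0,255).astype(np.uint8)
cv2.imwrite('pics/v6.png',f(np.vstack([a[50:240,120:520],b[50:240,120:520]])).repeat(1,0))
E
```

```text
down hit False [ 0.6822166  -0.07054784  0.14345512]
gap 0.011554264887281172 F [-0.70221567 -0.80568282  0.46790051]
lifted dFz -5.538348624339046 T [-0.07373391 -0.00679179 -0.0178744 ] 0.011732960753688314
set hit True [0.65681895 0.25492025 0.04299216] [-0.40977847  0.3187414   5.40117432]
27.4583
tray_top 0.74 [0.6566 0.2509 0.    ]
tray_top 0.33 [ 0.7192 -0.0627  0.    ]
tray_top_grip 0.97 [0.6589 0.2514 0.03  ]
tray_middle 0.61 [325.4 181.1] [ 0.6871 -0.0647  0.054 ]
tray_middle 0.38 [354.3 180.1] [ 0.6892 -0.0179  0.054 ]
tray_middle_grip 0.82 [321.3 184.8] [ 0.6858 -0.0715  0.084 ]
bar_knob 0.73 [249.  126.5] [ 0.5908 -0.1471  0.174 ]
```

View pics/v6.png

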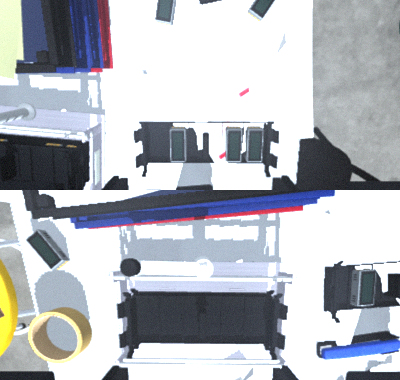

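The top tray stands on the desk at (0.657,0.255), and the middle tray is exposed and empty. Taking the middle tray out now.

```bash
python3 - <<'E'
from h import *
grab(CAR,CY,.054)
robot.move_l([.66,.12,.30],[np.pi,0,np.pi],v=.2)
robot.move_l([*DM,.25],v=.2)
robot.wait(.3);setdown(DM,np.pi/2,0); release(DM,.1)
robot.move_pose([.50,.255,.37],[np.pi,0,np.pi]); s=snap('wrist','w_m1');print(robot.state()['time_s'])
for n,z in dict(tray_middle=.0,tray_middle_grip=.03,pocket_1=.017,module_1_center=.013,power_brick=0).items():
    for r in robot.place_of('wrist',n)[:4]: print(n,round(r['confidence'],2),np.round(r['position'],1),np.round(atz(s,r['position'],z),4))
for i,r in enumerate(robot.silhouettes('wrist','module_1')): 
    if r['confidence']<.4: continue
    c=cv2.findContours(r['region'].astype(np.uint8),0,2)[0]; c=max(c,key=cv2.contourArea)
    q=np.array([atz(s,p,.026)[:2] for p in c.reshape(-1,2)],np.float32); print('sil',r['confidence'],cv2.minAreaRect(q))
c=cv2.imread('pics/w_m1.png')[0:250,60:580]
cv2.imwrite('pics/v7.png',cv2.resize(c,None,fx=1.5,fy=1.5))
robot.move_pose([.56,-.30,.30],[np.pi,0,CY+Wk]); s=snap('wrist','w_m3');print(robot.state()['time_s'])
for r in robot.place_of('wrist','module_3_center')[:4]: print(round(r['confidence'],2),np.round(r['position'],1),np.round(atz(s,r['position'],.013),4))
for i,r in enumerate(robot.silhouettes('wrist','module_1')): 
    if r['confidence']<.4: continue
    c=cv2.findContours(r['region'].astype(np.uint8),0,2)[0]; c=max(c,key=cv2.contourArea)
    q=np.array([atz(s,p,.026)[:2] for p in c.reshape(-1,2)],np.float32); print('sil',r['confidence'],cv2.minAreaRect(q))
E
```

```text
down hit False [ 0.68226089 -0.07056433  0.09747087]
gap 0.011737398418734947 F [ 0.21219689 -0.21008959  0.63751868]
lifted dFz -3.1038613668668953 T [-0.02716329  0.05814668  0.00772643] 0.01178437020245883
set hit True [0.53679529 0.25491811 0.04292379] [-1.12196258 -0.69062737  5.55031238]
43.3417
tray_middle 0.76 [321.1 181.5] [0.5392 0.2578 0.    ]
tray_middle 0.66 [318.2 239. ] [0.6537 0.2524 0.    ]
tray_middle 0.39 [317.  247.4] [0.6715 0.25   0.    ]
tray_middle_grip 0.7 [320.8 183.6] [0.5364 0.2572 0.03  ]
pocket_1 0.95 [348.8 182.5] [0.5373 0.3072 0.017 ]
pocket_1 0.92 [366.4 183. ] [0.5381 0.3386 0.017 ]
pocket_1 0.83 [291.1 183.3] [0.5389 0.2041 0.017 ]
pocket_1 0.7 [271.9 184.4] [0.5409 0.1697 0.017 ]
module_1_center 0.83 [282.6 115.4] [0.4222 0.1923 0.013 ]
power_brick 0.74 [324.3 101.9] [0.3997 0.2629 0.    ]Traceback (most recent call last):
  File "<stdin>", line 9, in <module>
ValueError: it knows: bar_knob, bar_pivot, carrier, module_1_center, module_2_center, module_3_center, pocket, power_brick, stapler, swing_bar, tape_roll, tray_bottom, tray_middle, tray_middle_grip, tray_top, tra
```

```bash
cat >> h.py <<'E'
def mods(s,cam='wrist'):
    for r in robot.silhouettes(cam,'module_1_center'):
        if r['confidence']<.3: continue
        c=cv2.findContours(r['region'].astype(np.uint8),0,2)[0]; c=max(c,key=cv2.contourArea)
        q=np.array([atz(s,p,.026)[:2] for p in c.reshape(-1,2)],np.float32); (x,y),wh,a=cv2.minAreaRect(q)
        print('sil',round(r['confidence'],2),np.round(r['box']),'xy %.4f %.4f'%(x,y),np.round(wh,4),'long-axis deg',round(a if wh[0]>wh[1] else a+90,1))
    for r in robot.place_of(cam,'module_1_center')[:5]: print('pt',round(r['confidence'],2),np.round(r['position'],1),np.round(atz(s,r['position'],.013),4))
E
python3 - <<'E'
from h import *
robot.move_pose([.44,.26,.30],[np.pi,0,np.pi-.3]); s=snap('wrist','w_m1'); mods(s)
robot.move_pose([.56,-.30,.30],[np.pi,0,CY+Wk]); s=snap('wrist','w_m3'); mods(s)
print(robot.state()['time_s'])
a=cv2.imread('pics/w_m1.png');b=cv2.imread('pics/w_m3.png')
cv2.imwrite('pics/v7.png',np.vstack([a[:270],b[:270]]))
E
```

```text
sil 0.41 [337. 220. 169.  76.] xy 0.5276 0.2556 [0.2625 0.0894] long-axis deg 84.8
pt 0.62 [275.  170.3] [0.4243 0.1936 0.013 ]
46.4333
```

View pics/v7.png

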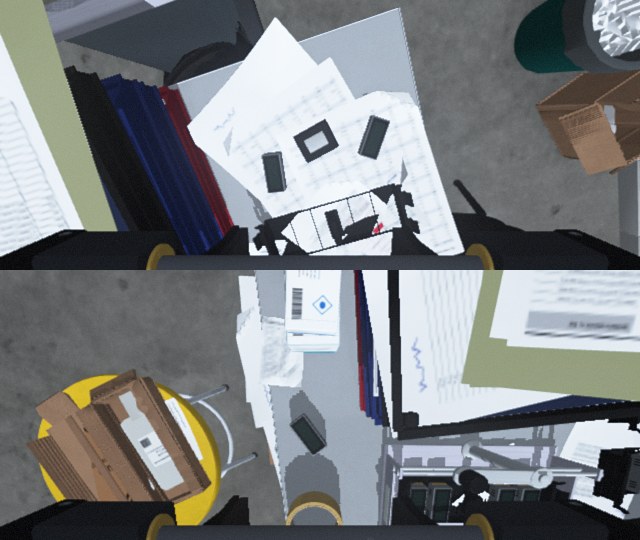

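```bash
cat >> h.py <<'E'
def glass(im,s,u,v,r=26,z=.026,thr=None,show=None):
    g=cv2.cvtColor(im,cv2.COLOR_BGR2HSV)[:,:,2]; c=g[v-r:v+r,u-r:u+r]
    t=thr or (int(c[r-2:r+3,r-2:r+3].mean())+22)
    n,l=cv2.connectedComponents((c<t).astype(np.uint8)); k=l[r,r]
    m=np.argwhere(l==k)[:,::-1]+[u-r,v-r]
    q=np.array([atz(s,p,z)[:2] for p in m],np.float32); (x,y),wh,a=cv2.minAreaRect(q)
    x,y=q.mean(0)
    C=np.cov(q.T); w,V=np.linalg.eigh(C)
    print('thr',t,'n',len(m),'xy %.4f %.4f'%(x,y),'rect',np.round(sorted(wh),4),'deg',round(a if wh[0]>wh[1] else a+90,1),'pca',np.round(np.degrees(np.arctan2(*V[::-1,1])),1))
E
python3 - <<'E'
from h import *
s=snap('wrist'); b=cv2.imread('pics/w_m3.png'); glass(b,s,308,164,thr=60);glass(b,s,308,164)
big=[cv2.resize(b[134:194,273:343],None,fx=5,fy=5,interpolation=2)]
robot.move_pose([.44,.26,.30],[np.pi,0,np.pi-.3]); s=snap('wrist','w_m1'); a=cv2.imread('pics/w_m1.png')
for uv in [(274,172),(374,137)]:
    glass(a,s,*uv,thr=70);glass(a,s,*uv)
    big.append(cv2.resize(a[uv[1]-30:uv[1]+30,uv[0]-35:uv[0]+35],None,fx=5,fy=5,interpolation=2))
cv2.imwrite('pics/v8.png',cv2.resize(np.hstack(big),(798,228)))
E
```

```text
thr 60 n 496 xy 0.5547 -0.3154 rect [0.0215 0.0538] deg 31.9 pca -147.8
thr 78 n 562 xy 0.5540 -0.3159 rect [0.0229 0.0547] deg 31.8 pca -148.0
thr 70 n 2626 xy 0.4244 0.1925 rect [0.0773 0.0796] deg 72.8 pca 119.0
thr 99 n 556 xy 0.4255 0.1918 rect [0.0227 0.0552] deg 169.6 pca 169.6
thr 70 n 2606 xy 0.4194 0.3478 rect [0.0724 0.0775] deg 72.8 pca -138.2
thr 100 n 628 xy 0.4194 0.3502 rect [0.0233 0.0553] deg 146.0 pca 146.2
```

View pics/v8.png

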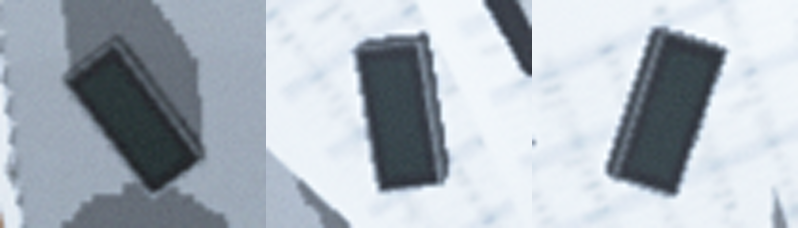

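Modules found at M1 (0.4255,0.1918) at 169.6°, M2 (0.4194,0.3502) at 146° and M3 (0.554,-0.316) at 32°. The sizes match. Picking M1 first and putting it in pocket 1.

```bash
cat >> h.py <<'E'
TM=np.array([.5385,.2549]); POCK={1:-.0865,2:-.0495,3:.0495,4:.0865}
def yawfit(p,a):
    best=None
    for k in (-1,1):
        y=(a+k*np.pi/2+np.pi)%(2*np.pi)-np.pi
        q=robot.ik(p,[np.pi,0,y])
        if q is not None and (best is None or abs(q[6])<best[0]): best=(abs(q[6]),y)
    return best[1]
def pick(x,y,deg,zt=.020):
    yw=yawfit([x,y,.10],np.radians(deg))
    robot.move_pose([x,y,.10],[np.pi,0,yw]); print('hit',robot.move_l([x,y,zt],v=.06,until_force=6))
    robot.gripper_close(14); st=robot.state(); print('gap',st['finger_gap'],st['tool_pos'])
    robot.move_l([x,y,.13],v=.1); st=robot.state(); print('up gap',st['finger_gap'])
    return yw
def place(k):
    p=[TM[0],TM[1]+POCK[k]]
    yw=yawfit([*p,.13],0)
    robot.move_pose([*p,.13],[np.pi,0,yw]); robot.move_l([*p,.036],v=.08); robot.wait(.3)
    h=robot.move_l([*p,.0215],v=.015,until_force=2.5); st=robot.state()
    print('place hit',h,'z',st['tool_pos'],'F',st['wrist_force'],'gap',st['finger_gap'])
    return st['tool_pos'][2]
E
python3 - <<'E'
from h import *
pick(.4255,.1918,169.6)
z=place(1)
if z<.0265:
    robot.open_gripper(); robot.move_l([TM[0],TM[1]+POCK[1],.13],v=.12)
    robot.move_pose([.44,.26,.30],[np.pi,0,np.pi-.3]); s=snap('wrist','w_m2'); a=cv2.imread('pics/w_m2.png'); glass(a,s,374,137)
    cv2.imwrite('pics/v9.png',a[90:270,200:460].repeat(2,0).repeat(2,1))
print(robot.state()['time_s'])
E
```

```text
hit False
gap 0.060185468071929926 [0.425524   0.19182552 0.02003973]
up gap 0.059766889811158165
place hit True z [0.5383673  0.16835546 0.02393831] F [-0.90963143 -0.0142641   4.48553597] gap 0.05972509901754939
thr 100 n 635 xy 0.4193 0.3502 rect [0.0235 0.0554] deg 146.2 pca 146.0
58.7417
```

View pics/v9.png

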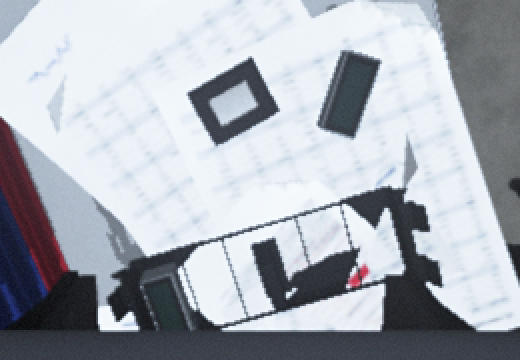

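M1 is seated in pocket 1 at the expected height, and M2 has not moved. Next M2 goes in pocket 4, then I look again at M3.

```bash
python3 - <<'E'
from h import *
pick(.4194,.3502,146.1)
z=place(4)
if z<.0265:
    robot.open_gripper(); robot.move_l([TM[0],TM[1]+POCK[4],.13],v=.12)
    robot.move_l([.60,.20,.34],v=.25)
    robot.move_pose([.56,-.30,.30],[np.pi,0,CY+Wk]); s=snap('wrist','w_m4'); a=cv2.imread('pics/w_m4.png'); glass(a,s,308,164)
print(robot.state()['time_s'])
E
```

```text
hit False
gap 0.06015522983909365 [0.41944972 0.35020495 0.0200559 ]
up gap 0.05984958165695765
place hit True z [0.53838238 0.34131591 0.02394836] F [0.52760029 0.5682475  5.1245457 ] gap 0.0597119001112707
thr 78 n 563 xy 0.5542 -0.3156 rect [0.0227 0.0548] deg 31.9 pca -148.3
71.95
```

```bash
python3 - <<'E'
from h import *
pick(.5542,-.3157,31.9)
p=robot.state()['tool_pos']; robot.move_l([p[0],p[1],.34],v=.2)
robot.move_l([.64,-.10,.34],v=.25); robot.move_l([.60,.20,.30],v=.25)
z=place(3)
if z<.0265:
    robot.open_gripper(); robot.move_l([TM[0],TM[1]+POCK[3],.13],v=.12)
robot.move_pose([.47,.255,.33],[np.pi,0,np.pi]); s=snap('wrist','w_f'); a=cv2.imread('pics/w_f.png')
for n,z in dict(tray_middle=0,tray_middle_grip=.03).items():
    for r in robot.place_of('wrist',n)[:2]: print(n,round(r['confidence'],2),np.round(atz(s,r['position'],z),4))
print(robot.state()['time_s'])
cv2.imwrite('pics/v10.png',a[120:240,200:440].repeat(3,0).repeat(3,1))
E
```

```text
hit False
gap 0.059669100213393625 [ 0.5542044  -0.31569296  0.02002393]
up gap 0.059886242986748314
place hit True z [0.538401   0.30434357 0.02386333] F [ 0.58068106 -0.38035657  4.70112194] gap 0.05980468909242361
tray_middle 0.82 [0.5413 0.2568 0.    ]
tray_middle_grip 0.81 [0.5341 0.2551 0.03  ]
86.1667
```

View pics/v10.png

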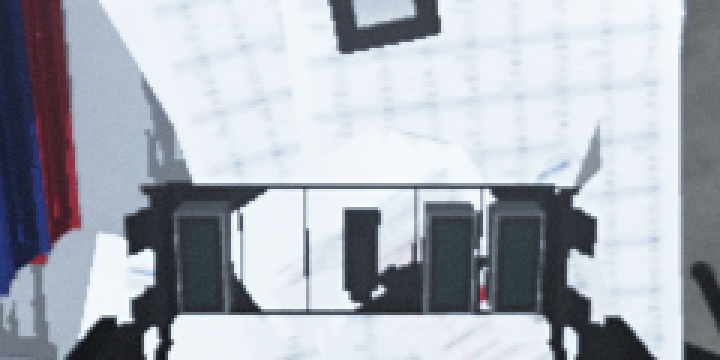

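All three modules lie flat in pockets 1, 3 and 4, with tray columns at crop x of about 203, 452 and 520. Returning the middle tray now.

```bash
python3 - <<'E'
from h import *
grab([.5368,.2549],np.pi/2,0,sq=50,up=.25)
robot.move_l([.66,.12,.30],v=.15)
robot.move_l([*CAR,.30],[np.pi,0,CY+Wk],v=.15); robot.wait(.3)
setdown(CAR,CY,.054)
print(robot.state()['torque'],robot.state()['time_s'])
E
```

```text
down hit False [0.53704307 0.25501967 0.04339446]
gap 0.011245147539811758 F [-0.99543429  0.11479836 -0.02649038]
lifted dFz -5.333919728927062 T [-0.02201828  0.01474155  0.00187495] 0.011495801659689208
set hit True [ 0.68182219 -0.07048192  0.0970425 ] [-1.07785012 -0.07452338  5.6671841 ]
[ 0.05674229  0.16438801 -0.00940857] 97.9167
```

The middle tray stopped at z 0.0970, which is the seated height. Releasing it, then fetching the top tray.

```bash
python3 - <<'E'
from h import *
release(CAR,.2)
robot.move_l([.655,-.075,.36],v=.2); s=snap('wrist','w_c5')
for n,z in dict(tray_middle=.054,tray_middle_grip=.084,bar_knob=.174).items():
    for r in robot.place_of('wrist',n)[:1]: print(n,round(r['confidence'],2),np.round(atz(s,r['position'],z),4))
cv2.imwrite('pics/v11.png',cv2.imread('pics/w_c5.png')[100:240,200:460].repeat(3,0).repeat(3,1))
robot.move_l([.65,.15,.30],v=.25)
grab([.6568,.2549],np.pi/2,0,sq=50,up=.30)
robot.move_l([*CAR,.30],[np.pi,0,CY+Wk],v=.15); robot.wait(.3)
setdown(CAR,CY,.100)
print(robot.state()['torque'],robot.state()['time_s'])
E
```

```text
tray_middle 0.92 [ 0.6845 -0.0686  0.054 ]
tray_middle_grip 0.79 [ 0.6849 -0.0701  0.084 ]
bar_knob 0.66 [ 0.5907 -0.1471  0.174 ]
down hit False [0.6570715  0.2549982  0.04348149]
gap 0.011346245273065807 F [-0.66911577  0.09231679 -0.70828089]
lifted dFz -4.461767405120938 T [-0.02766769  0.00639281 -0.03617689] 0.011643724117989421
set hit True [ 0.6818675  -0.07046361  0.1429504 ] [-0.66708754 -0.13887282  3.86916011]
[0.04826338 0.11687749 0.04029908] 114.125
```

View pics/v11.png

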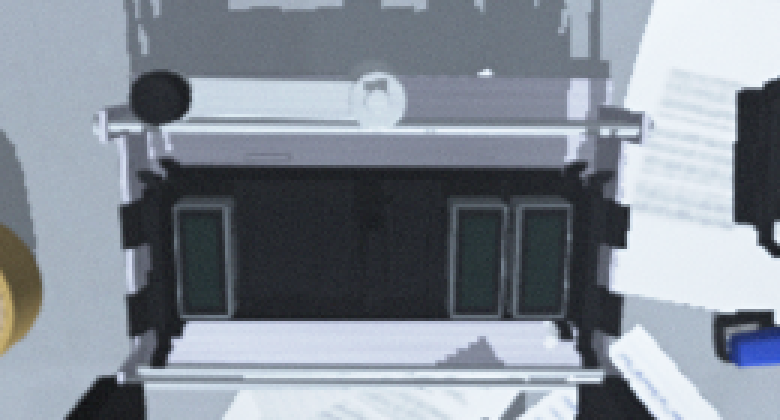

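The top tray seated at z 0.143, and the middle-tray view shows all three modules in place. Now I release the tray, grip the knob and swing the bar shut.

```bash
python3 - <<'E'
from h import *
import h
release(CAR,.15)
h.PIV=np.array([.6035,-.064]); h.TH0=-.084
k=1.65; P=lambda a: h.PIV+.083*np.array([np.cos(h.TH0-a),np.sin(h.TH0-a)])
print(P(k))
robot.move_l([*P(k),.30],[np.pi,0,np.pi],v=.2)
print('hit',robot.move_l([*P(k),.184],v=.08,until_force=6))
robot.gripper_close(12); print('gap',robot.state()['finger_gap'],robot.state()['wrist_force'])
for a in np.linspace(k,.02,14)[1:]:
    robot.move_l([*P(a),.184],v=.08)
    f=np.array(robot.state()['wrist_force']); 
    if np.linalg.norm(f)>8: print(a,f)
    if np.linalg.norm(f)>20: break
print('gap',robot.state()['finger_gap'],robot.state()['wrist_force'])
robot.open_gripper(); p=robot.state()['tool_pos']; robot.move_l([p[0],p[1],.28],v=.12)
robot.move_l([.625,-.075,.40],[np.pi,0,CY+Wk],v=.2); s=snap('wrist','w_end')
for n,z in dict(bar_knob=.174,bar_pivot=.174,tray_top=.1,tray_top_grip=.13).items():
    for r in robot.place_of('wrist',n)[:1]: print(n,round(r['confidence'],2),np.round(atz(s,r['position'],z),4))
print(robot.state()['time_s'],np.round(proj(s,[[*P(0),.187],[*P(.15),.187],[*P(-.15),.187]]),1).tolist())
cv2.imwrite('pics/v12.png',cv2.imread('pics/w_end.png')[100:240,200:460].repeat(3,0).repeat(3,1))
E
```

```text
[ 0.59001415 -0.14589708]
hit False
gap 0.019621185481159195 [ 0.25195268 -0.91196172 -0.27868209]
1.1484615384615384 [-5.37656088 10.58608107  3.46671942]
1.023076923076923 [-8.50280396 12.19416027  5.62985318]
0.8976923076923077 [-8.66965132 11.94507891  6.18459537]
0.7723076923076924 [-9.89399189 10.58000946  5.16818864]
0.6469230769230769 [-10.82389961   9.00079306   5.06891826]
0.5215384615384615 [-8.82235504  6.11281113  2.8179256 ]
0.02 [ 4.08106498 -1.3318123  -6.85951589]
gap 0.019955736225648012 [ 4.08106498 -1.3318123  -6.85951589]
bar_knob 0.57 [ 0.683  -0.0784  0.174 ]
bar_pivot 0.85 [ 0.606  -0.0658  0.174 ]
tray_top 0.55 [ 0.6797 -0.0691  0.1   ]
tray_top_grip 0.71 [ 0.681  -0.0751  0.13  ]
127.3417 [[325.6, 221.6], [316.4, 220.9], [334.9, 221.0]]
```

View pics/v12.png

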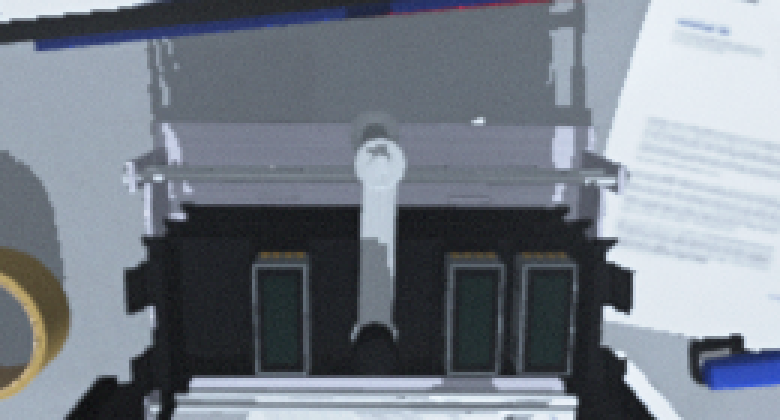

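The knob is at pixel (325,217), within about 0.02 rad of the predicted shut position, and the tray is seated. Handing in.

```bash
python3 - <<'E'
from h import *
robot.hand_in(); print(robot.state()['time_s'])
E
```

```text
the job is handed in; nothing more can be done
the job is handed in; nothing more can be done
```

The middle tray is filled, both trays are back on the stack and the bar is shut. I handed the job in at about 127 s of the 210 s allowed; no verdict is reported.

- **Sequence:** I swung the bar to about 1.6 rad and stood the top tray, then the middle tray, on the desk. I laid the three loose modules in pockets 1, 4 and 3 with a 14 N grip, put both trays back, and swung the bar shut.
- **Modules:** all three stopped at the seated height, 23.9 mm against 24 mm expected. The last picture of the middle tray, back on the stack, shows all three flat and face up.
- **Trays:** both stopped within about 0.5 mm of the tool height at which I had gripped them in the stack. Contact forces when setting down were under about 6 N.
- **Bar:** by pixel position it is within about 0.02 rad of shut. The network's knob position was 7 to 8 mm to one side, or about 0.1 rad. It read almost the same spot at the start with the bar shut, so I take it as a bias of the network, though it leaves less margin to the 0.15 rad limit.
- **Closing force:** the force on the tool rose to about 15 N partway through closing, because my circle for the knob was slightly off. I saw no sign of the bar being blocked.
- **Not touched:** the power brick, stapler and tape showed no movement in the pictures. I did not measure them at the end.

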